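# Tap three can lids home, widest first

## Robot

A 6-joint arm with a two-finger parallel gripper is mounted at the origin on a cart in front of the work surface, level with it; the furniture and walls round the work are solid. World frame = base frame: x ahead of the robot, y to its left, z up, the work surface at z = 0. Lengths are in mm, angles in rad, forces in N, time in s.
With the tool pointing down it reaches from about 275 to 1000 mm from the base axis. Payload 8.4 kg.
Tool frame: the origin (TCP) lies at the very end of the fingers, on their centre line; the grasp point (between the pads) lies 19 mm behind it; z points along the fingers, y is the direction in which the jaws open and shut (so a half turn about z gives the same grasp; the last joint's range is limited). The gripper opens to 85 mm and grips with 20 to 120 N. Pads are 22 mm wide; open, the fingers measure 114 mm over their backs; the gripper's body (76 mm by 85 mm) begins 54 mm behind the grasp point. The pads swing forward as they close: fully open they stand 13 mm farther back than shut.
Start: joints at [-1.109, 0.353, 1.633, -0, 1.155, -0.002], TCP at [279.593, -558.977, 231.281] pointing down, gripper open.
Joint ranges: [-2.63, 2.63], [-0.92, 2.1], [0.06, 2.66], [-1.3, 4.44], [0, 2.69], [-3.02, 3.02]. Speed limits (rad/s): [2.22, 2.22, 2.79, 3.14, 3.14, 3.14].

## Interface

Orientations are given as [roll, pitch, yaw] about the fixed x, y, z axes, in that order (R = Rz(yaw) Ry(pitch) Rx(roll)).
In Python, from rig import r gives the robot as it stands.
- The arm moves only by the tool jog_arm, never from a script. Its argument "increments" is text: rows parted by semicolons, each of 7 numbers parted by spaces: the shift along the tool's x, y, z in cm, then the turn, a rotation vector about the tool's x, y, z in rad, then the opening, from -1 (shut) to 1 (fully open). A call has exactly 8 rows; each row shifts and turns the commanded pose from where the row before left it, along the tool's axes as they then stand; what a row does not reach is not made up. A row lasts 1/10 s, in which the tool goes at most 50 mm and 8.59 degrees, less where a joint would pass 70% of its speed; a pose out of reach is approached as far as the arm can. A call with a gripper value outside its range is refused whole. The fingers move at their own pace and stop on an object; "squeeze" is the grip in N (left out, the last holds). Time passes only in rows, so rows that do not move let the fingers close, or fill a call up. It gives the time, the measured TCP pose, the force and the opening at its end, in the units of the state.
- r.sense(): the state, without advancing time (a new reading comes with each control period).
- r.grab_frame(name): name is "scene" or "top"; returns the picture (400x640x3 uint8, red, green, blue); there is no depth.
- r.camera_info(name): a dict with "K" (3x3 intrinsics, pixels), "rvec" (rotation vector, rad) and "tvec" (3), from world to camera coordinates, as OpenCV has them. Camera axes: x right, y down, z forward; pixel columns grow to the right and rows downward; lengths in mm; the calibration is good to about 2 mm. A picture is of the moment at which its call begins. camera_info takes no time and is no camera call.
- r.sign_off(): hands the job in, once; it reports no verdict.
The state is a dict: "clock": time; "qpos": joint angles; "qvel": joint speeds; "joint_efforts": joint torques, N m; "eef_pos": TCP position; "tcp_rot": TCP orientation; "contact_force": force on the tool from outside, world axes, zero at the start; "wrist_torque": the same for the moment, N m; "opening": opening from 0.0 (shut) to 1.0 (fully open).
Only numpy, scipy, OpenCV 4.12 (cv2) and the standard library are available. Lean on these libraries where they do the work, as an engineer would, in place of code of your own. Each camera call takes 0.05 s, during which the arm holds its last target.

## Task

Three plain steel cans stand on the bench with their plug lids still sitting proud of the rim. With the fingertips, lightly tap or press each lid down until its top is about level with the rim, in the order widest can, middle can, narrowest can; then withdraw. Do not lift, tip or shove the cans, do not press hard, and leave everything else on the bench as it is.

Things in the scene. Friction and masses are not known exactly. Their poses are not given: they have to be found in the camera images.
- can_wide: the wide can: a plain round steel can 100 mm in diameter and 55 mm tall to its rim, standing loose; weighs about half a kilo; origin at the centre of its underside, z up
- lid_wide_top (a point): centre of the flat top of the wide can's lid, a round aluminium plug 87 mm in diameter that fits inside the rim; moves with the lid, whose top starts 6 to 8 mm above the rim
- lid_wide (a joint): how far this lid has been pushed down (m): 0 is 8 mm above the can's rim, 0.008 is level with the rim, where the lid beds on a soft rubber seal. It slides down against a friction of about 3 N, without a spring, and stays where it is left. Pressed on past level the seal gives, from about 6 N, by 2 N more for each mm over 9 mm (this reading then stays at 0.008), and lifts the lid back to level when let go
- can_middle: the middle can: a plain round steel can 80 mm in diameter and 85 mm tall to its rim, standing loose; weighs about half a kilo; origin at the centre of its underside, z up
- lid_middle_top (a point): centre of the flat top of the middle can's lid, a round aluminium plug 67 mm in diameter that fits inside the rim; moves with the lid, whose top starts 6 to 8 mm above the rim
- lid_middle (a joint): how far this lid has been pushed down (m): 0 is 8 mm above the can's rim, 0.008 is level with the rim, where the lid beds on a soft rubber seal. It slides down against a friction of about 3 N, without a spring, and stays where it is left. Pressed on past level the seal gives, from about 6 N, by 2 N more for each mm over 9 mm (this reading then stays at 0.008), and lifts the lid back to level when let go
- can_narrow: the narrow can: a plain round steel can 60 mm in diameter and 65 mm tall to its rim, standing loose; weighs about half a kilo; origin at the centre of its underside, z up
- lid_narrow_top (a point): centre of the flat top of the narrow can's lid, a round aluminium plug 47 mm in diameter that fits inside the rim; moves with the lid, whose top starts 6 to 8 mm above the rim
- lid_narrow (a joint): how far this lid has been pushed down (m): 0 is 8 mm above the can's rim, 0.008 is level with the rim, where the lid beds on a soft rubber seal. It slides down against a friction of about 3 N, without a spring, and stays where it is left. Pressed on past level the seal gives, from about 6 N, by 2 N more for each mm over 9 mm (this reading then stays at 0.008), and lifts the lid back to level when let go
- marker: bystander: a marker pen 133 mm long, 18 mm thick, lying loose between two cans, pointing away from the robot; origin under its middle, on the table
- stud_bolt: bystander: a steel bolt 90 mm long, head 32 mm, lying loose between two cans, pointing away from the robot; origin under its middle, on the table
- closed_tin: bystander: a small round tin 71 mm in diameter, 47 mm tall, already shut, standing loose behind the cans; origin at the centre of its underside
- funnel: bystander: a metal funnel 147 mm wide and 115 mm tall, fixed to the table behind the cans; origin at the centre of its underside
Mind the look-alikes: they are no part of the job. What is shaped like the can_wide but red or turquoise is not meant.

How it is judged:
By the outcome, as a careful person would: the job done as asked, in the order asked, and still so for the second after the job is handed in, with the robot touching nothing.
It also fails if it takes over 45 s, if anything falls off the work surface, if the arm or the gripper's body presses on something with over 40 N, if the wrist force passes 120 N, or if a joint passes its speed limit or range.

## Working session

There is one attempt and no reset: what is moved stays moved. The work goes in short steps, Python scripts to look and compute and a tool call to move; the robot and the scene stay as the last step left them, time stands still between calls to the robot, and variables do not carry over. Pictures are saved under pics/ and viewed, and the job is handed in when it is done.

Besides the shell and the picture viewer there is one more tool, called as name(argument=value, ...) on one line, values as JSON. jog_arm: Moves the arm, as the interface text tells. Its arguments: {"type":"object","properties":{"increments":{"type":"string"},"squeeze":{"type":"number"}},"required":["increments"]}

```bash
ls; mkdir -p pics; python3 - <<'E'
from rig import r
import cv2
for n in("scene","top"):
    im=r.grab_frame(n); cv2.imwrite(f"pics/{n}0.png",im[:,:,::-1])
    print(n,r.camera_info(n))
s=r.sense();print(s)
E
```

```text
pics
scene {'K': array([[365.63475964,   0.        , 327.30212132],
       [  0.        , 365.63475964, 201.20081556],
       [  0.        ,   0.        ,   1.        ]]), 'rvec': array([ 1.88536979, -0.70661646,  0.48522923]), 'tvec': array([-477.97628455,  175.53717474,  792.08499846])}
top {'K': array([[464.5131692 ,   0.        , 324.74058101],
       [  0.        , 464.5131692 , 206.10730748],
       [  0.        ,   0.        ,   1.        ]]), 'rvec': array([ 2.15223228, -2.17566321,  0.16666859]), 'tvec': array([-117.76831022,  547.28108938, 1049.07444108])}
{'clock': 0.1, 'qpos': array([-1.10938990e+00,  3.53551140e-01,  1.63402827e+00, -2.57438209e-05,
        1.15524339e+00, -2.40321328e-03]), 'qvel': array([-1.36620289e-03,  6.74284325e-04, -3.04093088e-03, -1.72316015e-05,
       -1.05138908e-03, -4.00448373e-04]), 'joint_efforts': array([-7.83961259e-04, -6.06360698e+01, -3.42818713e+01,  5.69258066e-05,
        4.05295970e-03, -4.81832421e-05]), 'eef_pos': array([ 279.40226654, -558.59851542,  230.66757898]), 'tcp_rot': array([-3.14036245e+00,  2.05836644e-05,  4.63820056e-01]), 'contact_force': array([ 0.68316096, -0.97055199,  0.56814003]), 'wrist_torque': array([0.00956393, 0.06795291, 0.01617564]), 'opening': 1.0000714688734038}
```

View pics/scene0.png

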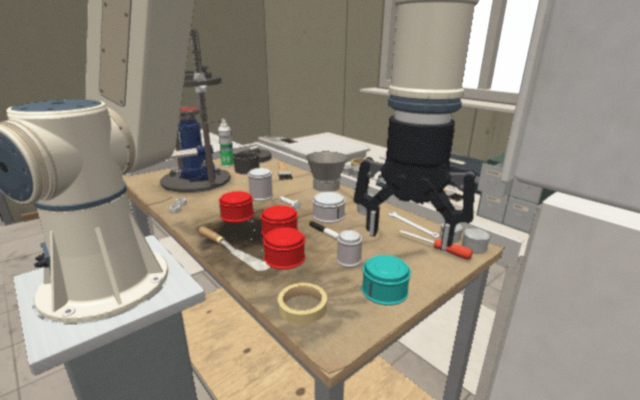

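View pics/top0.png

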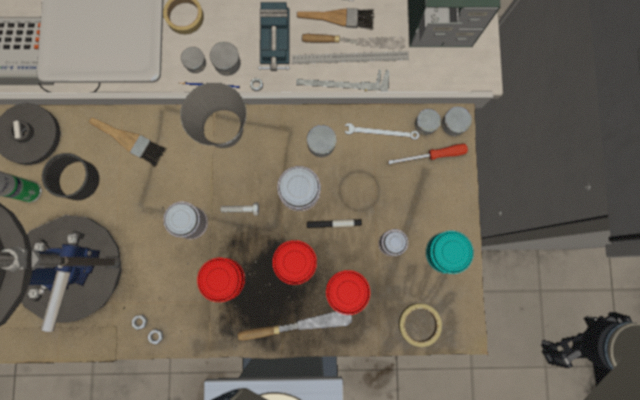

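The scene view shows three grey cans. In the top view they are wide at about (298,187), middle at (184,219) and narrow at (394,242). The bolt (240,209) and the marker (334,223) lie between them. Next I'll zoom in and measure.

```bash
cat > h.py <<'E'
import numpy as np,cv2
from rig import r
def cam(n):
    c=r.camera_info(n); R=cv2.Rodrigues(np.array(c["rvec"]))[0]; return np.array(c["K"]),R,np.array(c["tvec"]).ravel()
def ray(n,uv,z):
    K,R,t=cam(n); d=R.T@np.linalg.solve(K,[uv[0],uv[1],1]); o=-R.T@t
    return o+d*(z-o[2])/d[2]
def proj(n,p):
    K,R,t=cam(n); q=K@(R@np.array(p,float)+t); return q[:2]/q[2]
E
python3 - <<'E'
from h import *
im=cv2.imread("pics/top0.png")
a=[cv2.resize(im[y-32:y+32,x-32:x+32],(260,260),interpolation=cv2.INTER_CUBIC) for x,y in((298,187),(184,219),(394,242))]
cv2.imwrite("pics/c0.png",np.hstack(a))
im=cv2.imread("pics/scene0.png")
a=[cv2.resize(im[y-32:y+32,x-32:x+32],(260,260),interpolation=cv2.INTER_CUBIC) for x,y in((329,207),(260,184),(349,247))]
cv2.imwrite("pics/c1.png",np.hstack(a))
for n,u,z in(("w",(298,187),62),("m",(183,218),92),("n",(394,242),72)): 
    p=ray("top",u,z);print(n,p,proj("scene",p))
E
```

```text
w [587.50989408 -62.27954047  62.        ] [328.3293827  197.36437295]
m [515.32044873 189.47375035  92.        ] [261.00709445 171.38092114]
n [ 458.56430328 -277.58039671   72.        ] [348.71423336 234.65800535]
```

View pics/c0.png

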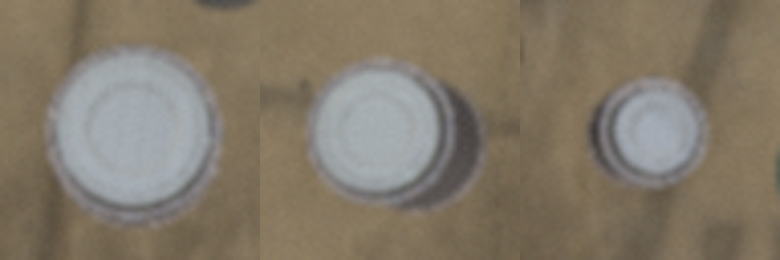

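View pics/c1.png

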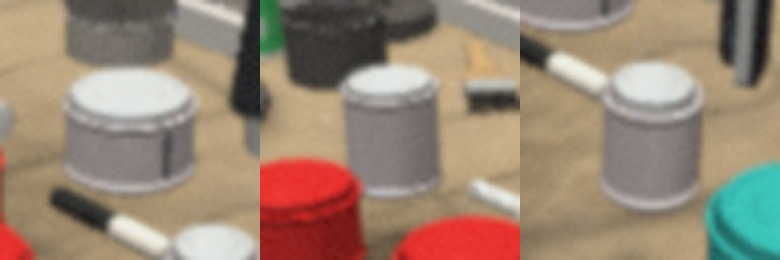

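```bash
python3 - <<'E'
from h import *
im=cv2.imread("pics/top0.png")
for nm,(x,y),z,D in(("w",(298,187),62,87),("m",(181,219),92,67),("n",(395,242),72,47)):
    c=cv2.resize(im[y-32:y+32,x-32:x+32],None,fx=8,fy=8,interpolation=cv2.INTER_CUBIC)
    g=c.min(2)
    for th in(150,165):
        m=((g>th)*255).astype(np.uint8); m=cv2.morphologyEx(m,cv2.MORPH_OPEN,np.ones((25,25)))
        cs,_=cv2.findContours(m,0,2); k=max(cs,key=cv2.contourArea); e=cv2.fitEllipse(cv2.convexHull(k))
        uv=np.array(e[0])/8+[x-32-.44,y-32-.44]; p=ray("top",uv,z)
        K,R,t=cam("top");dep=(R@p+t)[2]
        print(nm,th,uv,np.array(e[1])/8*dep/K[0,0],D,p)
    if nm=="w":print(g[256,::16])
E
```

```text
w 150 [298.17060715 186.14949089] [82.09457145 83.61476947] 87 [589.48629452 -62.68005934  62.        ]Traceback (most recent call last):
  File "<stdin>", line 8, in <module>
ValueError: max() iterable argument is empty
```

```bash
python3 - <<'E'
from h import *
im=cv2.imread("pics/top0.png")
for nm,(x,y),z,D in(("w",(298,187),62,87),("m",(181,219),92,67),("n",(395,242),72,47)):
    c=cv2.resize(im[y-32:y+32,x-32:x+32],None,fx=8,fy=8,interpolation=cv2.INTER_CUBIC)
    g=c.min(2)
    for th in(135,145,150):
        m=((g>th)*255).astype(np.uint8); m=cv2.morphologyEx(m,cv2.MORPH_OPEN,np.ones((25,25)))
        cs,_=cv2.findContours(m,0,2)
        if not cs: continue
        k=max(cs,key=cv2.contourArea); e=cv2.fitEllipse(cv2.convexHull(k))
        uv=np.array(e[0])/8+[x-32-.44,y-32-.44]; p=ray("top",uv,z)
        K,R,t=cam("top");dep=(R@p+t)[2]
        print(nm,th,uv,np.array(e[1])/8*dep/K[0,0],D,p)
E
```

```text
w 135 [298.04998642 185.72887856] [86.93078535 87.73628459] 87 [590.46802142 -62.40816447  62.        ]
w 145 [298.15431839 186.07621819] [83.60001193 84.89504389] 87 [589.6572088  -62.64352922  62.        ]
w 150 [298.17060715 186.14949089] [82.09457145 83.61476947] 87 [589.48629452 -62.68005934  62.        ]
m 135 [179.90436989 218.170075  ] [67.09553736 67.75222409] 67 [515.01187999 196.22113376  92.        ]
m 145 [180.17223984 218.40226418] [64.21430972 65.58998654] 67 [514.49308309 195.62198469  92.        ]
m 150 [180.2160688  218.47438484] [62.99709068 64.47514586] 67 [514.33280655 195.52183153  92.        ]
n 135 [395.29961258 240.75244957] [43.86922408 50.95485464] 47 [ 461.33206989 -280.60205718   72.        ]
n 145 [395.14810425 241.62504059] [42.49924968 43.95650067] 47 [ 459.37703027 -280.19711874   72.        ]
n 150 [394.69154602 241.58256775] [39.17395343 43.60132923] 47 [ 459.48374292 -279.17023046   72.        ]
```

```bash
cat > d.py <<'E'
import sys
from h import *
from scipy.spatial.transform import Rotation as Ro
s=r.sense(); R=Ro.from_euler("xyz",s["tcp_rot"]).as_matrix()
t=np.array([float(a) for a in sys.argv[1:4]])
print("t",s["clock"],"p",s["eef_pos"].round(2),"rot",s["tcp_rot"].round(4),"F",s["contact_force"].round(2),"open",round(s["opening"],3),"q",s["qpos"].round(2))
print("tool delta cm",(R.T@(t-s["eef_pos"])/10).round(3), "per8",(R.T@(t-s["eef_pos"])/80).round(3))
E
python3 d.py 590 -62.5 140
```

```text
t 0.1 p [ 279.4  -558.6   230.67] rot [-3.1404  0.      0.4638] F [ 0.68 -0.97  0.57] open 1.0 q [-1.11  0.35  1.63 -0.    1.16 -0.  ]
tool delta cm [ 49.972 -30.462   9.103] per8 [ 6.247 -3.808  1.138]
```

jog_arm(increments="1 -0.6 0 0 0 0 -1; 2 -1.2 0 0 0 0 -1; 3.5 -2.1 0 0 0 0 -1; 4 -2.4 0 0 0 0 -1; 4 -2.4 0 0 0 0 -1; 4 -2.4 0 0 0 0 -1; 4 -2.4 0 0 0 0 -1; 4 -2.4 0 0 0 0 -1", squeeze=20)

```text
clock: 0.9
eef_pos: [446.1, -295.7, 231.3]
tcp_rot: [-3.141, -0.0, 0.464]
contact_force: [1.3, -0.5, 0.3]
opening: 0.002
```

```bash
python3 d.py 590 -62.5 140
```

```text
t 0.9 p [ 446.07 -295.74  231.3 ] rot [-3.1414e+00 -2.0000e-04  4.6370e-01] F [ 1.27 -0.47  0.3 ] open 0.002 q [-0.59  0.21  1.83  0.    1.1   0.52]
tool delta cm [ 23.304 -14.422   9.136] per8 [ 2.913 -1.803  1.142]
```

jog_arm(increments="4 -2.5 0 0 0 0 -1; 4 -2.5 0 0 0 0 -1; 4 -2.5 0 0 0 0 -1; 4 -2.5 1.5 0 0 0 -1; 3.5 -2.2 2 0 0 0 -1; 2.5 -1.5 2 0 0 0 -1; 1.3 -0.7 2 0 0 0 -1; 0 0 1.5 0 0 0 -1")

```text
clock: 1.7
eef_pos: [589.6, -62.7, 139.9]
tcp_rot: [-3.141, 0.0, 0.466]
contact_force: [0.7, -0.8, -0.5]
opening: -0.001
```

```bash
python3 d.py 590 -62.5 75; python3 - <<'E'
from h import *
for n in("scene","top"):
    im=r.grab_frame(n)
    u,v=proj(n,[590,-62,80]).astype(int); v=max(v,75)
    cv2.imwrite(f"pics/{n}1.png",cv2.resize(im[v-75:v+75,u-75:u+75,::-1],(500,500),interpolation=cv2.INTER_CUBIC))
E
```

```text
t 1.7 p [589.59 -62.74 139.89] rot [-3.1408e+00  5.0000e-04  4.6640e-01] F [ 0.73 -0.79 -0.51] open -0.001 q [-0.11  0.4   1.78  0.    0.95  1.  ]
tool delta cm [5.100e-02 2.000e-03 6.489e+00] per8 [0.006 0.    0.811]
```

View pics/scene1.png

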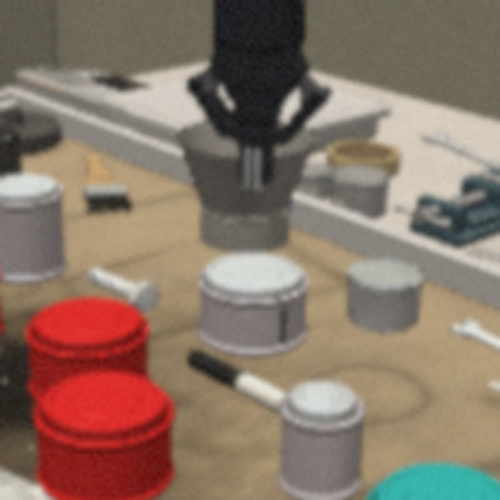

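The shut fingertips are centred above the wide can. Now I'll descend.

jog_arm(increments="0 0 1 0 0 0 -1; 0 0 2 0 0 0 -1; 0 0 2 0 0 0 -1; 0 0 1 0 0 0 -1; 0 0 0.6 0 0 0 -1; 0 0 0.3 0 0 0 -1; 0 0 0.1 0 0 0 -1; 0 0 0 0 0 0 -1")

```text
clock: 2.6
eef_pos: [589.8, -65.3, 71.9]
tcp_rot: [3.141, -0.001, 0.464]
contact_force: [0.4, 0.5, 0.4]
opening: -0.001
```

jog_arm(increments="0 0 0.1 0 0 0 -1; 0 0 0.1 0 0 0 -1; 0 0 0.1 0 0 0 -1; 0 0 0.1 0 0 0 -1; 0 0 0.1 0 0 0 -1; 0 0 0.1 0 0 0 -1; 0 0 0.1 0 0 0 -1; 0 0 0 0 0 0 -1")

```text
clock: 3.4
eef_pos: [589.3, -65.2, 64.1]
tcp_rot: [-3.141, 0.0, 0.464]
contact_force: [0.3, 0.7, 0.5]
opening: 0.004
```

jog_arm(increments="0 0 0.1 0 0 0 -1; 0 0 0.1 0 0 0 -1; 0 0 0.1 0 0 0 -1; 0 0 0 0 0 0 -1; 0 0 0 0 0 0 -1; 0 0 0 0 0 0 -1; 0 0 0 0 0 0 -1; 0 0 0 0 0 0 -1")

```text
clock: 4.2
eef_pos: [589.4, -65.2, 61.3]
tcp_rot: [-3.142, 0.0, 0.464]
contact_force: [-0.7, 0.7, 0.8]
opening: 0.003
```

```bash
python3 d.py 590 -62.5 55
```

```text
t 4.2 p [589.42 -65.21  61.27] rot [-3.1416  0.      0.4638] F [-0.7   0.66  0.83] open 0.003 q [-0.11  0.51  1.83  0.    0.8   0.99]
tool delta cm [ 0.173 -0.217  0.627] per8 [ 0.022 -0.027  0.078]
```

jog_arm(increments="0 0 0.1 0 0 0 -1; 0 0 0.1 0 0 0 -1; 0 0 0 0 0 0 -1; 0 0 0 0 0 0 -1; 0 0 0 0 0 0 -1; 0 0 0 0 0 0 -1; 0 0 0 0 0 0 -1; 0 0 0 0 0 0 -1")

```text
clock: 5.0
eef_pos: [589.4, -65.2, 59.2]
tcp_rot: [-3.142, 0.0, 0.464]
contact_force: [-0.2, 0.4, 0.2]
opening: 0.002
```

jog_arm(increments="0 0 0.1 0 0 0 -1; 0 0 0.1 0 0 0 -1; 0 0 0 0 0 0 -1; 0 0 0 0 0 0 -1; 0 0 0 0 0 0 -1; 0 0 0 0 0 0 -1; 0 0 0 0 0 0 -1; 0 0 0 0 0 0 -1")

```text
clock: 5.8
eef_pos: [589.5, -65.2, 57.3]
tcp_rot: [3.142, -0.0, 0.464]
contact_force: [0.6, 0.1, -0.0]
opening: 0.003
```

```bash
python3 - <<'E'
from h import *
im=r.grab_frame("scene")
u,v=proj("scene",[590,-62,62]).astype(int)
cv2.imwrite(f"pics/s2.png",cv2.resize(im[v-40:v+40,u-40:u+40,::-1],(560,560),interpolation=cv2.INTER_CUBIC))
print(r.sense()["contact_force"],r.sense()["qpos"])
E
```

```text
[-0.25875045  0.47491402 -0.30581994] [-1.12684928e-01  5.17404145e-01  1.82881272e+00  7.82148225e-06
  7.95389252e-01  9.94256772e-01]
```

View pics/s2.png

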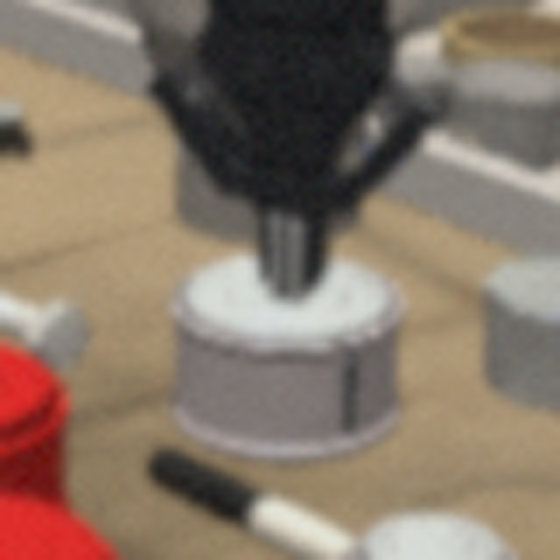

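jog_arm(increments="0 0 0 0 0 0 -1; 0 0 0 0 0 0 -1; 0 0 0 0 0 0 -1; 0 0 0 0 0 0 -1; 0 0 0 0 0 0 -1; 0 0 0.05 0 0 0 -1; 0 0 0.05 0 0 0 -1; 0 0 0.05 0 0 0 -1")

```text
clock: 6.65
eef_pos: [589.5, -65.2, 55.9]
tcp_rot: [3.142, -0.0, 0.464]
contact_force: [-0.8, 0.7, 2.8]
opening: -0.001
```

```bash
python3 d.py 590 -62.5 55
```

```text
t 6.65 p [589.51 -65.22  55.89] rot [ 3.1415e+00 -1.0000e-04  4.6380e-01] F [-0.79  0.74  2.84] open -0.001 q [-0.11  0.52  1.83  0.    0.79  0.99]
tool delta cm [ 0.166 -0.221  0.089] per8 [ 0.021 -0.028  0.011]
```

jog_arm(increments="0 0 0 0 0 0 -1; 0 0 0 0 0 0 -1; 0 0 0 0 0 0 -1; 0 0 0 0 0 0 -1; 0 0 0 0 0 0 -1; 0 0 0 0 0 0 -1; 0 0 0.05 0 0 0 -1; 0 0 0.05 0 0 0 -1")

```text
clock: 7.45
eef_pos: [589.5, -65.2, 54.9]
tcp_rot: [3.142, -0.0, 0.464]
contact_force: [-0.9, -0.9, 6.0]
opening: 0.002
```

```bash
python3 d.py 590 -62.5 55
```

```text
t 7.45 p [589.53 -65.2   54.9 ] rot [ 3.1415e+00 -1.0000e-04  4.6380e-01] F [-0.92 -0.93  5.96] open 0.002 q [-0.11  0.52  1.83  0.    0.79  0.99]
tool delta cm [ 0.163 -0.22  -0.01 ] per8 [ 0.02  -0.028 -0.001]
```

jog_arm(increments="0 0 0.03 0 0 0 -1; 0 0 0 0 0 0 -1; 0 0 0 0 0 0 -1; 0 0 0 0 0 0 -1; 0 0 0 0 0 0 -1; 0 0 0 0 0 0 -1; 0 0 0 0 0 0 -1; 0 0 0 0 0 0 -1")

```text
clock: 8.25
eef_pos: [589.5, -65.2, 54.8]
tcp_rot: [3.141, -0.0, 0.464]
contact_force: [-1.8, 0.1, 6.0]
opening: -0.002
```

```bash
python3 d.py 590 -62.5 55
```

```text
t 8.25 p [589.5  -65.21  54.77] rot [ 3.1415e+00 -1.0000e-04  4.6390e-01] F [-1.78  0.07  5.98] open -0.002 q [-0.11  0.52  1.83 -0.    0.79  0.99]
tool delta cm [ 0.166 -0.22  -0.023] per8 [ 0.021 -0.028 -0.003]
```

Sustained 6 N at z≈55, so the wide lid is on its seal. I'll lift off and go to the middle can.

jog_arm(increments="0 0 -0.3 0 0 0 -1; 0 0 -1 0 0 0 -1; 0 0 -2 0 0 0 -1; 0 0 -3 0 0 0 -1; 0 0 -3 0 0 0 -1; 0 0 -2 0 0 0 -1; 0 0 -1 0 0 0 -1; 0 0 0 0 0 0 -1")

```text
clock: 9.05
eef_pos: [590.2, -65.3, 179.0]
tcp_rot: [3.14, -0.002, 0.464]
contact_force: [-0.8, 0.3, -0.1]
opening: 0.001
```

```bash
python3 d.py 515 196 110; python3 - <<'E'
from h import *
im=r.grab_frame("scene")
u,v=proj("scene",[590,-62,62]).astype(int)
cv2.imwrite(f"pics/s3.png",cv2.resize(im[v-40:v+40,u-40:u+40,::-1],(560,560),interpolation=cv2.INTER_CUBIC))
E
```

```text
t 9.05 p [590.17 -65.28 179.  ] rot [ 3.1402e+00 -2.2000e-03  4.6380e-01] F [-0.78  0.27 -0.09] open 0.001 q [-0.11  0.36  1.75  0.    1.03  0.99]
tool delta cm [  4.951 -26.74    6.873] per8 [ 0.619 -3.343  0.859]
```

View pics/s3.png

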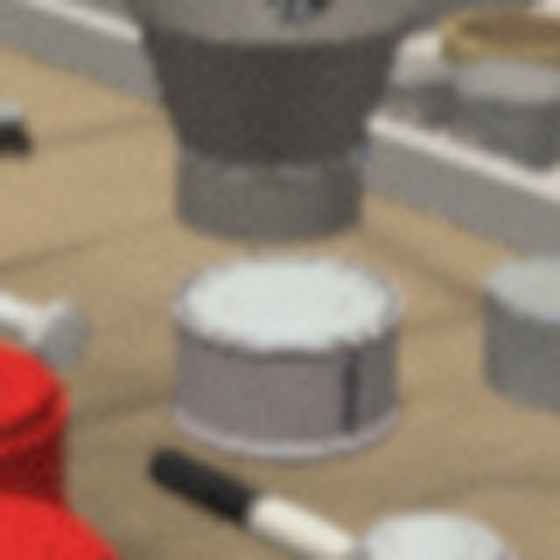

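The wide lid is flush and the can hasn't moved. Next is the middle can.

jog_arm(increments="0.4 -2 0 0 0 0 -1; 0.7 -4 0 0 0 0 -1; 0.85 -4.5 0 0 0 0 -1; 0.85 -4.6 0 0 0 0 -1; 0.85 -4.5 0 0 0 0 -1; 0.7 -4 0 0 0 0 -1; 0.4 -2 0 0 0 0 -1; 0.2 -1.1 0.5 0 0 0 -1")

```text
clock: 9.9
eef_pos: [513.2, 197.4, 171.4]
tcp_rot: [-3.141, 0.001, 0.466]
contact_force: [-0.1, -0.4, -0.4]
opening: -0.0
```

jog_arm(increments="0 0 1 0 0 0 -1; 0 0 2 0 0 0 -1; 0 0 2 0 0 0 -1; 0 0 1 0 0 0 -1; 0 0 0.6 0 0 0 -1; 0 0 0.3 0 0 0 -1; 0 0 0 0 0 0 -1; 0 0 0 0 0 0 -1")

```text
clock: 10.7
eef_pos: [514.7, 195.8, 104.0]
tcp_rot: [3.141, -0.001, 0.464]
contact_force: [-0.3, -0.0, -0.5]
opening: -0.0
```

```bash
python3 d.py 515 196 94; python3 - <<'E'
from h import *
im=r.grab_frame("scene")
u,v=proj("scene",[515,196,92]).astype(int)
cv2.imwrite(f"pics/s4.png",cv2.resize(im[v-40:v+40,u-40:u+40,::-1],(560,560),interpolation=cv2.INTER_CUBIC))
E
```

```text
t 10.7 p [514.73 195.76 104.05] rot [ 3.1415e+00 -1.0000e-03  4.6370e-01] F [-0.34 -0.05 -0.51] open -0.0 q [ 0.36  0.4   1.9  -0.    0.85  1.47]
tool delta cm [ 0.034 -0.01   1.005] per8 [ 0.004 -0.001  0.126]
```

View pics/s4.png

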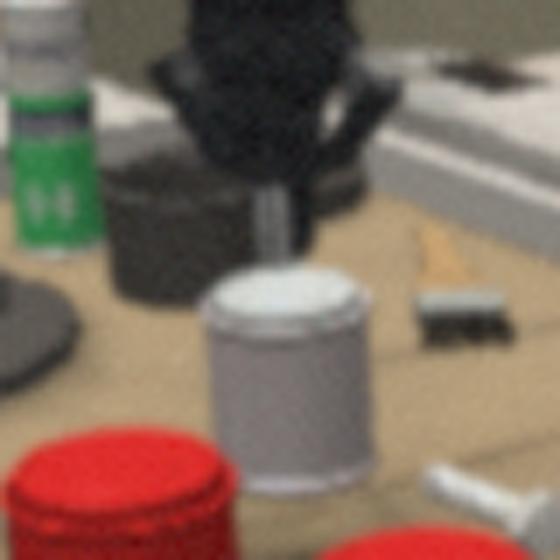

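The tip is above the middle lid. The small image bias matches the one seen on the wide can. Now I'll press.

jog_arm(increments="0 0 0.4 0 0 0 -1; 0 0 0.4 0 0 0 -1; 0 0 0.2 0 0 0 -1; 0 0 0.1 0 0 0 -1; 0 0 0.1 0 0 0 -1; 0 0 0.1 0 0 0 -1; 0 0 0.1 0 0 0 -1; 0 0 0.1 0 0 0 -1")

```text
clock: 11.55
eef_pos: [514.2, 195.7, 88.6]
tcp_rot: [-3.142, -0.0, 0.464]
contact_force: [-1.2, -0.1, 2.3]
opening: 0.001
```

jog_arm(increments="0 0 0.1 0 0 0 -1; 0 0 0.05 0 0 0 -1; 0 0 0.05 0 0 0 -1; 0 0 0 0 0 0 -1; 0 0 0 0 0 0 -1; 0 0 0 0 0 0 -1; 0 0 0 0 0 0 -1; 0 0 0 0 0 0 -1")

```text
clock: 12.35
eef_pos: [514.3, 195.7, 86.4]
tcp_rot: [3.142, -0.0, 0.464]
contact_force: [0.2, 0.3, 0.4]
opening: 0.002
```

```bash
python3 d.py 515 196 85
```

```text
t 12.35 p [514.33 195.7   86.42] rot [ 3.1415e+00 -1.0000e-04  4.6380e-01] F [0.24 0.29 0.36] open 0.002 q [ 0.36  0.42  1.91 -0.    0.81  1.47]
tool delta cm [0.073 0.003 0.142] per8 [0.009 0.    0.018]
```

jog_arm(increments="0 0 0.05 0 0 0 -1; 0 0 0.05 0 0 0 -1; 0 0 0.03 0 0 0 -1; 0 0 0.03 0 0 0 -1; 0 0 0 0 0 0 -1; 0 0 0 0 0 0 -1; 0 0 0 0 0 0 -1; 0 0 0 0 0 0 -1")

```text
clock: 13.15
eef_pos: [514.4, 195.8, 85.1]
tcp_rot: [3.142, -0.0, 0.464]
contact_force: [-1.4, -0.6, 6.1]
opening: -0.001
```

```bash
python3 d.py 515 196 85
```

```text
t 13.15 p [514.36 195.76  85.06] rot [ 3.1415e+00 -2.0000e-04  4.6380e-01] F [-1.41 -0.62  6.13] open -0.001 q [ 0.36  0.42  1.91 -0.    0.81  1.47]
tool delta cm [0.068 0.007 0.006] per8 [0.008 0.001 0.001]
```

jog_arm(increments="0 0 0.03 0 0 0 -1; 0 0 0 0 0 0 -1; 0 0 0 0 0 0 -1; 0 0 -0.3 0 0 0 -1; 0 0 -1 0 0 0 -1; 0 0 -2 0 0 0 -1; 0 0 -3 0 0 0 -1; 0 0 -3 0 0 0 -1")

```text
clock: 13.95
eef_pos: [513.9, 195.6, 178.8]
tcp_rot: [-3.141, 0.001, 0.464]
contact_force: [1.2, 0.7, -0.5]
opening: 0.003
```

jog_arm(increments="0 0 -1 0 0 0 -1; 0 0 0 0 0 0 -1; 0 0 0 0 0 0 -1; 0 0 0 0 0 0 -1; 0 0 0 0 0 0 -1; 0 0 0 0 0 0 -1; 0 0 0 0 0 0 -1; 0 0 0 0 0 0 -1")

```text
clock: 14.75
eef_pos: [514.2, 195.7, 187.3]
tcp_rot: [-3.142, 0.0, 0.464]
contact_force: [-0.1, 0.6, 0.3]
opening: 0.001
```

```bash
python3 d.py 459.5 -280 90; python3 - <<'E'
from h import *
im=r.grab_frame("scene")
u,v=proj("scene",[515,196,92]).astype(int)
cv2.imwrite(f"pics/s5.png",cv2.resize(im[v-40:v+40,u-40:u+40,::-1],(560,560),interpolation=cv2.INTER_CUBIC))
E
```

```text
t 14.75 p [514.19 195.7  187.33] rot [-3.1415e+00  4.0000e-04  4.6380e-01] F [-0.13  0.55  0.31] open 0.001 q [0.36 0.29 1.84 0.   1.02 1.47]
tool delta cm [-26.168  40.099   9.741] per8 [-3.271  5.012  1.218]
```

View pics/s5.png

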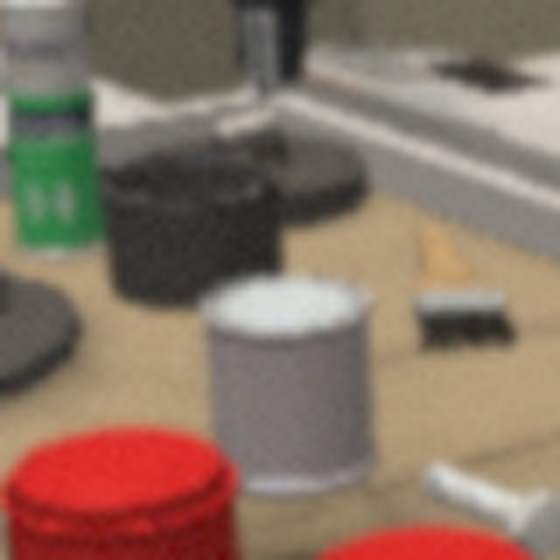

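The middle lid is flush. On to the narrow can.

jog_arm(increments="-0.5 0.8 0 0 0 0 -1; -1.5 2.3 0 0 0 0 -1; -2.2 3.4 0 0 0 0 -1; -2.4 3.7 0 0 0 0 -1; -2.4 3.7 0 0 0 0 -1; -2.4 3.7 0 0 0 0 -1; -2.4 3.7 0 0 0 0 -1; -2.4 3.7 0 0 0 0 -1")

```text
clock: 15.6
eef_pos: [480.4, -102.5, 187.8]
tcp_rot: [3.141, -0.0, 0.464]
contact_force: [0.7, -1.1, -0.2]
opening: 0.002
```

```bash
python3 d.py 459.5 -280 90
```

```text
t 15.6 p [ 480.44 -102.47  187.81] rot [ 3.1412e+00 -3.0000e-04  4.6390e-01] F [ 0.65 -1.07 -0.23] open 0.002 q [-0.21  0.2   1.96 -0.    0.99  0.89]
tool delta cm [-9.818 14.937  9.784] per8 [-1.227  1.867  1.223]
```

jog_arm(increments="-2.4 3.7 0 0 0 0 -1; -2.4 3.7 0 0 0 0 -1; -2.4 3.5 0 0 0 0 -1; -1.6 2.4 1 0 0 0 -1; -0.8 1.2 2 0 0 0 -1; -0.4 0.6 2 0 0 0 -1; 0 0 2 0 0 0 -1; 0 0 1.2 0 0 0 -1")

```text
clock: 16.4
eef_pos: [458.1, -280.4, 104.2]
tcp_rot: [-3.14, 0.001, 0.463]
contact_force: [-0.2, -0.2, -0.4]
opening: -0.0
```

jog_arm(increments="0 0 0.6 0 0 0 -1; 0 0 0.4 0 0 0 -1; 0 0 0 0 0 0 -1; 0 0 0 0 0 0 -1; 0 0 0 0 0 0 -1; 0 0 0 0 0 0 -1; 0 0 0 0 0 0 -1; 0 0 0 0 0 0 -1")

```text
clock: 17.2
eef_pos: [459.4, -280.1, 95.8]
tcp_rot: [3.141, -0.0, 0.464]
contact_force: [0.8, 0.1, 0.3]
opening: -0.003
```

```bash
python3 d.py 459.5 -280 74; python3 - <<'E'
from h import *
a=[]
for n in("scene","top"):
    im=r.grab_frame(n)
    u,v=proj(n,[459.5,-280,74]).astype(int)
    a.append(cv2.resize(im[v-30:v+30,u-30:u+30,::-1],(390,390),interpolation=cv2.INTER_CUBIC))
cv2.imwrite(f"pics/s6.png",np.hstack(a))
E
```

```text
t 17.2 p [ 459.42 -280.13   95.75] rot [ 3.1413e+00 -2.0000e-04  4.6390e-01] F [0.79 0.05 0.3 ] open -0.003 q [-0.55  0.39  1.93 -0.    0.82  0.56]
tool delta cm [ 0.012 -0.009  2.175] per8 [ 0.002 -0.001  0.272]
```

View pics/s6.png

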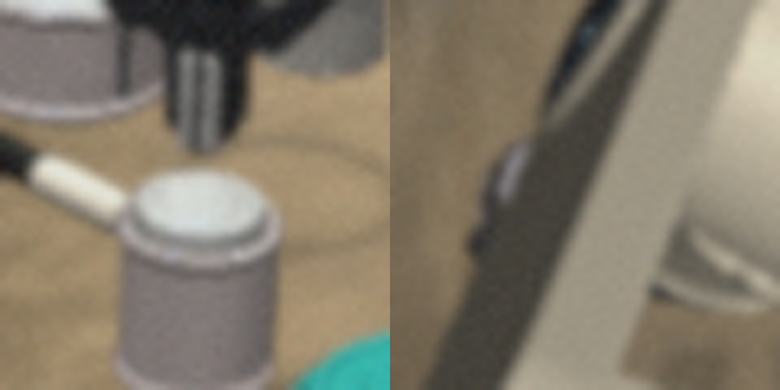

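The tip is centred over the narrow lid, so I'll press.

jog_arm(increments="0 0 0.6 0 0 0 -1; 0 0 0.7 0 0 0 -1; 0 0 0.4 0 0 0 -1; 0 0 0.3 0 0 0 -1; 0 0 0.1 0 0 0 -1; 0 0 0.1 0 0 0 -1; 0 0 0.1 0 0 0 -1; 0 0 0.1 0 0 0 -1")

```text
clock: 18.1
eef_pos: [459.5, -280.2, 71.7]
tcp_rot: [3.141, -0.0, 0.464]
contact_force: [-0.3, 0.3, 1.9]
opening: -0.002
```

jog_arm(increments="0 0 0.1 0 0 0 -1; 0 0 0.1 0 0 0 -1; 0 0 0.1 0 0 0 -1; 0 0 0.1 0 0 0 -1; 0 0 0.1 0 0 0 -1; 0 0 0.05 0 0 0 -1; 0 0 0 0 0 0 -1; 0 0 0 0 0 0 -1")

```text
clock: 18.9
eef_pos: [459.4, -280.1, 66.0]
tcp_rot: [3.142, -0.0, 0.464]
contact_force: [1.2, -0.5, 0.7]
opening: -0.0
```

```bash
python3 d.py 459.5 -280 65
```

```text
t 18.9 p [ 459.37 -280.14   66.  ] rot [ 3.1415 -0.      0.4638] F [ 1.15 -0.51  0.67] open -0.0 q [-0.55  0.44  1.95 -0.    0.76  0.56]
tool delta cm [ 0.018 -0.006  0.1  ] per8 [ 0.002 -0.001  0.013]
```

jog_arm(increments="0 0 0.05 0 0 0 -1; 0 0 0.04 0 0 0 -1; 0 0 0.03 0 0 0 -1; 0 0 0 0 0 0 -1; 0 0 0 0 0 0 -1; 0 0 0 0 0 0 -1; 0 0 0 0 0 0 -1; 0 0 0 0 0 0 -1")

```text
clock: 19.7
eef_pos: [459.4, -280.1, 65.1]
tcp_rot: [3.141, -0.0, 0.464]
contact_force: [-0.4, 0.0, 6.1]
opening: 0.0
```

```bash
python3 d.py 459.5 -280 65
```

```text
t 19.7 p [ 459.38 -280.14   65.07] rot [ 3.1415e+00 -1.0000e-04  4.6380e-01] F [-0.37  0.05  6.14] open 0.0 q [-0.55  0.44  1.95 -0.    0.75  0.56]
tool delta cm [ 0.017 -0.007  0.007] per8 [ 0.002 -0.001  0.001]
```

Seated at 6 N. I'll nudge 0.3 mm more, then withdraw up and away to the side so the camera has a clear view.

jog_arm(increments="0 0 0.03 0 0 0 -1; 0 0 0 0 0 0 -1; 0 0 0 0 0 0 -1; 0 0 -0.3 0 0 0 -1; 0 0 -1 0 0 0 -1; 0 0 -3 0 0 0 -1; 0 0 -4 0 0 0 -1; 0 0 -4 0 0 0 -1")

```text
clock: 20.5
eef_pos: [458.8, -279.8, 189.1]
tcp_rot: [-3.141, 0.001, 0.464]
contact_force: [0.9, -0.6, 0.5]
opening: -0.002
```

jog_arm(increments="0 0 -3 0 0 0 -1; -1 0.6 -1 0 0 0 -1; -2 1.2 0 0 0 0 -1; -3.5 2.1 0 0 0 0 -1; -4 2.4 0 0 0 0 -1; -4 2.4 0 0 0 0 -1; -4 2.4 0 0 0 0 -1; -4 2.4 0 0 0 0 -1")

```text
clock: 21.3
eef_pos: [316.4, -502.7, 227.0]
tcp_rot: [-3.14, 0.0, 0.464]
contact_force: [1.1, -0.0, 0.8]
opening: -0.002
```

jog_arm(increments="-4 2.4 0 0 0 0 -1; -2 1.2 0 0 0 0 -1; -1 0.6 0 0 0 0 -1; 0 0 0 0 0 0 -1; 0 0 0 0 0 0 -1; 0 0 0 0 0 0 -1; 0 0 0 0 0 0 -1; 0 0 0 0 0 0 -1")

```text
clock: 22.1
eef_pos: [275.3, -569.7, 227.8]
tcp_rot: [3.141, -0.0, 0.465]
contact_force: [0.7, 0.1, 0.2]
opening: -0.004
```

```bash
python3 d.py 459.5 -280 65; python3 - <<'E'
from h import *
a=[];
for n in("scene","top"):
    im=r.grab_frame(n)[:,:,::-1]; o=cv2.imread(f"pics/{n}0.png")
    cv2.imwrite(f"pics/{n}9.png",im)
    for p in([590,-62,60],[515,196,88],[459.5,-280,68]):
        u,v=proj(n,p).astype(int)
        a.append(np.vstack([cv2.resize(q[v-26:v+34,u-30:u+30],(130,130),interpolation=cv2.INTER_CUBIC) for q in(o,im)]))
cv2.imwrite("pics/f.png",np.hstack(a))
E
```

```text
t 22.1 p [ 275.35 -569.74  227.76] rot [ 3.1415e+00 -1.0000e-04  4.6500e-01] F [0.72 0.08 0.23] open -0.004 q [-1.12  0.37  1.62  0.    1.15 -0.02]
tool delta cm [ 29.452 -17.642  16.276] per8 [ 3.681 -2.205  2.034]
```

View pics/f.png

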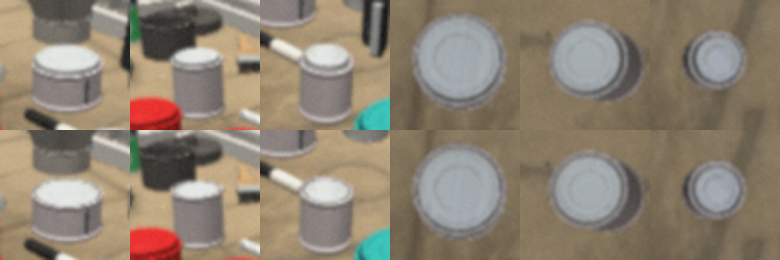

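View pics/top9.png

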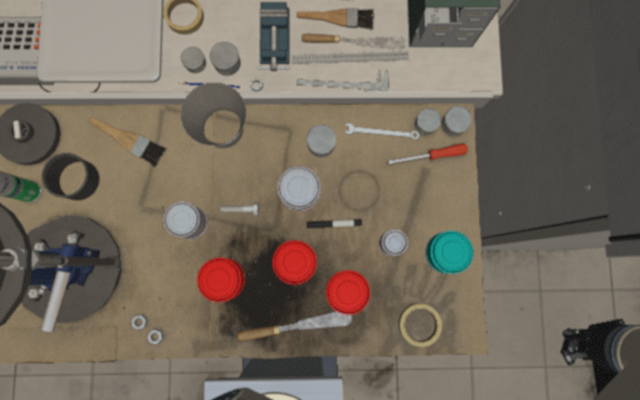

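All three lids look lower, and nothing else has moved. I'll zoom in on the narrow can to be sure.

```bash
python3 - <<'E'
from h import *
a=[]
for f in("scene0","scene9"):
    im=cv2.imread(f"pics/{f}.png"); u,v=349,243
    a.append(cv2.resize(im[v-22:v+28,u-25:u+25],(390,390),interpolation=cv2.INTER_CUBIC))
cv2.imwrite("pics/g.png",np.hstack(a))
E
```

```text
(no output)
```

View pics/g.png

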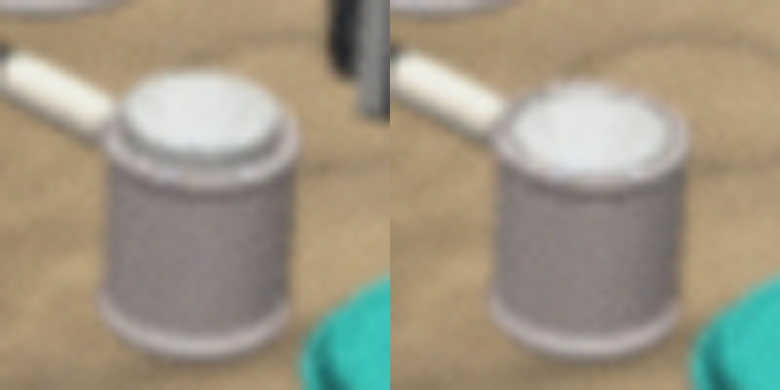

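The narrow lid (right panel, about (590,130)) sits flush inside the rim, and the can hasn't moved. I'm handing in.

```bash
python3 -c "
from rig import r
print(r.sign_off())"
```

```text
the job is handed in; nothing more can be done
None
```

I pressed all three lids down level with their rims, in the order wide, middle, narrow. I used the shut fingertips near each lid's centre, then withdrew the arm clear of the bench. The job was handed in at about 22 s; `sign_off` gives no verdict.

- **Force:** each press ended with a steady reading of about 6 N, the force at which the seal starts to give. The fingertip then stood at the rim height: z about 54.8, 85.1 and 65.1 mm. I nudged the middle and narrow lids another 0.3 mm after that reading and took no force reading during those nudges.
- **Final pictures:** all three lids look flush, and I saw no movement of the cans, marker, bolt or other items. I compared the pictures by eye, so a shift of a millimetre or so would not show.
- **Disagreements:**
    - The wide lid was pressed about 3 mm off my measured centre, because I took the fingertip position before the arm had settled.
    - While pressing the wide lid, the force read near zero from 64 to 57 mm because I was reading it at rest. It showed about 3 N once I read it while the arm was moving.

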